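Restock the lending window's slide tray

ROBOT

A 6-joint arm with a two-finger parallel gripper is mounted at the origin on the work surface. World frame = base frame: x ahead of the robot, y to its left, z up, the work surface at z = 0. Lengths are in mm, angles in degrees, forces in N, time in s.
With the tool pointing down it reaches from about 350 to 850 mm from the base axis. Payload 8.1 kg.
Tool frame: the origin (TCP) lies on the centre line of the jaws, within the pads' length; the fingertips stand 19 mm ahead of it and the grasp point (between the pads) is the TCP (r.tip_reach is the z of the fingertips in the tool frame, in mm); z points along the fingers, y is the line along which they close (so a half turn about z gives the same grasp; the last joint's range is limited). The gripper opens to 85 mm and grips with 20 to 120 N. Pads are 22 mm wide; open, the fingers measure 114 mm over their backs; the gripper's body (76 mm by 85 mm) begins 54 mm behind the grasp point. The pads swing forward as they close: fully open they stand 13 mm farther back than shut.
Start: joints at [-79.664, 7.471, 85.268, -0, 87.261, -4.893], TCP at [157.629, -578.929, 250.292] pointing down, gripper open.
Joint ranges: [-169.43, 169.43], [-51.17, 129.36], [1.28, 143.12], [-76.62, 256.62], [0, 156.53], [-152.29, 152.29]. Speed limits (degrees/s): [136.94, 136.94, 159.86, 180, 180, 180].

INTERFACE

Orientations are given as [roll, pitch, yaw] about the fixed x, y, z axes, in that order (R = Rz(yaw) Ry(pitch) Rx(roll)).
In Python, from bench import r gives the robot as it stands. The module is installed in compiled form; this text tells all that it offers.
- The arm moves only by the shell command python3 -m handwheel 'ROWS' [FORCE]. ROWS is JSON, a list of rows, each a list of 7 numbers: the shift along the tool's x, y, z in m, then the turn, a rotation vector about the tool's x, y, z in degrees, then the finger opening in m, from 0 to 0.0854. In form: [[tx, ty, tz, ax, ay, az, claw], ...]. A call has 1 to 8 rows; each row shifts and turns the commanded pose from where the row before left it, along the tool's axes as they then stand; what a row does not reach is not made up. A row lasts 1/12 s, in which the tool goes at most 41.7 mm and 7.16 degrees, less where a joint would pass 70% of its speed; a pose out of reach is approached as far as the arm can. A call with a gripper value outside its range is refused whole. The fingers move at their own pace and stop on an object; FORCE is the grip in N (left out, the last holds). Time passes only in rows, so rows that do not move let the fingers close. It gives the time, the measured TCP pose, the force, the opening and the grip force at its end, in the units of the state.
- r.sense(): the state, without advancing time (a new reading comes with each control period).
- r.snapshot(name): name is "scene" or "top" or "wrist"; returns (picture, depth): 420x560x3 uint8, blue, green, red; 420x560 float32, mm along the optical axis (not along the pixel's ray), 0 where there is no reading.
- r.calibration(name): a dict with "vfov" (degrees; the focal length in pixels is half the picture's height over the tangent of half this angle, whatever the lens; pixels are square), "cx", "cy" (the principal point, pixels), "dist" ([k1, k2, p1, p2, k3] as OpenCV has them; the pictures are not rectified), "rvec" (rotation vector, rad) and "tvec" (3), from world to camera coordinates, as OpenCV has them; the wrist camera has in their place "tool_from_camera" (4x4, takes a point from camera to tool coordinates, whose origin is the TCP and whose axes are the flange's). Camera axes: x right, y down, z forward; pixel columns grow to the right and rows downward; lengths in mm; the calibration is good to about 2 mm. A picture is of the moment at which its call begins: read the wrist's pose just before it. calibration takes no time and is no camera call.
- r.hand_in(): hands the job in; it is judged then, once.
The state is a dict: "time": time; "joint_pos": joint angles; "qd": joint speeds; "joint_efforts": joint torques, N m; "tool_pos": TCP position; "tcp_rot": TCP orientation; "ft_force": force on the tool from outside, world axes, zero at the start; "wrist_torque": the same for the moment, N m; "finger_gap": finger opening in mm; "grip_force": force on a finger pad.
Only numpy, scipy, OpenCV 4.12 (cv2) and the standard library are available. Lean on these libraries where they do the work, as an engineer would, in place of code of your own. Each camera call takes 0.05 s, during which the arm holds its last target. There are 200 camera calls.

TASK

Restock the lending window: draw the sliding tray along its rail to the stop at the desk end (right), and there pour all the wooden beads from the held cup into the tray's deep bin and lay every box of labels flat on the floor of its shallow compartment, side by side. Stand the emptied cup back upright on its cork coaster, and when the tray is fully loaded push it, without slamming it, to the stop at the window end (left) so that it clicks in and stays there. Leave the bottle, the phone and the tape roll alone.

Things in the scene. Friction and masses are not known exactly. Their poses are not given: they have to be found in the camera images.
- tray (a joint): position of the white plastic tray (150 mm deep, 275 mm long) on its straight rail, m: 0 = desk stop (right-hand end, -y), 0.22 = window stop (left-hand end, +y); at both a sprung ball clicks into a notch and holds it (about 4 N); free travel -0.012 to 0.232, dragging with about 1.2 N
- rail: aluminium rail fixed on the desk, 540 mm long, 100 mm wide; origin at its middle on the desk; its y axis is the direction in which the tray's joint value grows (towards the window), x points away from the robot across the rail. The tray's axes are the same
- tray_handle (a point): middle of the top of the tray's black upright handle, a post 34 mm (x) by 20 mm (y) outside the middle of the tray's near wall, its top 126 mm above the desk and 102 mm above the tray's underside; its full height is solid. The tray's near wall is 17 mm beyond its centre
- tray_bin (a point): centre of the inner floor of the tray's deep bin (right-hand part), 140 mm (x) by 110 mm (y) inside, walls 5 mm thick and 60 mm high above this floor, which lies 30 mm above the desk; axes as the rail's
- tray_comp (a point): centre of the inner floor of the tray's shallow compartment (left-hand part), 140 mm (x) by 150 mm (y) inside, walls 5 mm thick and 30 mm high above this floor (60 mm on the side of the bin), 30 mm above the desk; axes as the rail's
- cup: open steel cup, 95 mm high, outer diameter 70 mm at the rim and 56 mm at the foot, wall 3 mm; origin at the centre of its underside, z up through the mouth. It holds the beads at the start
- coaster: round cork coaster fixed on the desk, 100 mm in diameter, 6 mm thick; origin at the centre of its underside
- bead0: plain wooden counting bead, a ball of 22 mm diameter; origin at its centre; in the cup at the start
- bead1: plain wooden counting bead, a ball of 22 mm diameter; origin at its centre; in the cup at the start
- bead2: plain wooden counting bead, a ball of 22 mm diameter; origin at its centre; in the cup at the start
- bead3: plain wooden counting bead, a ball of 22 mm diameter; origin at its centre; in the cup at the start (may be absent)
- bead4: plain wooden counting bead, a ball of 22 mm diameter; origin at its centre; in the cup at the start (may be absent)
- bead5: plain wooden counting bead, a ball of 22 mm diameter; origin at its centre; in the cup at the start (may be absent)
- box0: small closed cardboard box of labels, 64 mm long (x), 36 mm wide (y), 30 mm high, about 90 g, lying on the desk; origin at the centre of its underside (may be absent)
- box1: small closed cardboard box of labels, 64 mm long (x), 36 mm wide (y), 30 mm high, about 90 g, lying on the desk; origin at the centre of its underside (may be absent)
- box2: small closed cardboard box of labels, 64 mm long (x), 36 mm wide (y), 30 mm high, about 90 g, lying on the desk; origin at the centre of its underside (may be absent)
- bottle: bystander: full water bottle standing upright, 64 mm in diameter, 200 mm high; origin at the centre of its underside
- phone: bystander: black phone lying flat, 75 by 155 by 9 mm; origin at the centre of its underside
- tape: bystander: roll of paper tape lying flat, 100 mm across, 22 mm high; origin at the centre of its underside
- cup_rim (a point): centre of the cup's mouth, 95 mm above its underside
Not all that is in view belongs to the job. There is more than one size of the cup; the one meant has the size given above. What is shaped like the box1 but red is not meant.

How it is judged (in metres and radians):
On the way, in this order (a step that is already met when the one before it is completed fails the run):
1. the tray rests at the desk stop (within 8 mm) (value of joint tray between -0.008 and 0.008 m and velocity of joint tray between -0.02 and 0.02 m/s), for 0.2 s.
2. the cup, held by the fingers, is tipped (over 70 degrees) with its mouth over the bin while the tray is at the desk stop (value of joint tray between -0.008 and 0.008 m and angle between cup's own z axis and vertical above 1.22 rad and contact force between the fingers and cup above 0.5 N and horizontal distance between cup_rim and tray_bin below 0.09 m), for 0.1 s.
3. the tray, still at the desk stop, holds every bead in the bin and every box flat in the compartment (value of joint tray between -0.008 and 0.008 m and x of bead0 in the frame of tray_bin between -0.07 and 0.07 m and y of bead0 in the frame of tray_bin between -0.055 and 0.055 m and z of bead0 in the frame of tray_bin between 0 and 0.055 m and x of bead1 in the frame of tray_bin between -0.07 and 0.07 m and y of bead1 in the frame of tray_bin between -0.055 and 0.055 m and z of bead1 in the frame of tray_bin between 0 and 0.055 m and x of bead2 in the frame of tray_bin between -0.07 and 0.07 m and y of bead2 in the frame of tray_bin between -0.055 and 0.055 m and z of bead2 in the frame of tray_bin between 0 and 0.055 m and x of bead3 in the frame of tray_bin between -0.07 and 0.07 m and y of bead3 in the frame of tray_bin between -0.055 and 0.055 m and z of bead3 in the frame of tray_bin between 0 and 0.055 m and x of bead4 in the frame of tray_bin between -0.07 and 0.07 m and y of bead4 in the frame of tray_bin between -0.055 and 0.055 m and z of bead4 in the frame of tray_bin between 0 and 0.055 m and x of bead5 in the frame of tray_bin between -0.07 and 0.07 m and y of bead5 in the frame of tray_bin between -0.055 and 0.055 m and z of bead5 in the frame of tray_bin between 0 and 0.055 m and x of box0 in the frame of tray_comp between -0.06 and 0.06 m and y of box0 in the frame of tray_comp between -0.07 and 0.07 m and z of box0 in the frame of tray_comp between -0.01 and 0.01 m and angle between each of box0, box1, box2's own z axis and vertical below 0.15 rad and x of box1 in the frame of tray_comp between -0.06 and 0.06 m and y of box1 in the frame of tray_comp between -0.07 and 0.07 m and z of box1 in the frame of tray_comp between -0.01 and 0.01 m and x of box2 in the frame of tray_comp between -0.06 and 0.06 m and y of box2 in the frame of tray_comp between -0.07 and 0.07 m and z of box2 in the frame of tray_comp between -0.01 and 0.01 m), for 0.2 s.
At the end, for the whole second after the job is handed in: The tray is at rest at the window stop (within 8 mm); every bead lies in its bin, every box lies flat on the compartment's floor (within 10 mm of it, tilted less than 0.15 rad), all at rest; the empty cup stands upright and released on the coaster (foot wholly on it, centre within 22 mm) (value of joint tray between 0.212 and 0.228 m and velocity of joint tray between -0.02 and 0.02 m/s and x of bead0 in the frame of tray_bin between -0.07 and 0.07 m and y of bead0 in the frame of tray_bin between -0.055 and 0.055 m and z of bead0 in the frame of tray_bin between 0 and 0.055 m and x of bead1 in the frame of tray_bin between -0.07 and 0.07 m and y of bead1 in the frame of tray_bin between -0.055 and 0.055 m and z of bead1 in the frame of tray_bin between 0 and 0.055 m and x of bead2 in the frame of tray_bin between -0.07 and 0.07 m and y of bead2 in the frame of tray_bin between -0.055 and 0.055 m and z of bead2 in the frame of tray_bin between 0 and 0.055 m and x of bead3 in the frame of tray_bin between -0.07 and 0.07 m and y of bead3 in the frame of tray_bin between -0.055 and 0.055 m and z of bead3 in the frame of tray_bin between 0 and 0.055 m and x of bead4 in the frame of tray_bin between -0.07 and 0.07 m and y of bead4 in the frame of tray_bin between -0.055 and 0.055 m and z of bead4 in the frame of tray_bin between 0 and 0.055 m and x of bead5 in the frame of tray_bin between -0.07 and 0.07 m and y of bead5 in the frame of tray_bin between -0.055 and 0.055 m and z of bead5 in the frame of tray_bin between 0 and 0.055 m and x of box0 in the frame of tray_comp between -0.06 and 0.06 m and y of box0 in the frame of tray_comp between -0.07 and 0.07 m and z of box0 in the frame of tray_comp between -0.01 and 0.01 m and angle between each of box0, box1, box2's own z axis and vertical below 0.15 rad and x of box1 in the frame of tray_comp between -0.06 and 0.06 m and y of box1 in the frame of tray_comp between -0.07 and 0.07 m and z of box1 in the frame of tray_comp between -0.01 and 0.01 m and x of box2 in the frame of tray_comp between -0.06 and 0.06 m and y of box2 in the frame of tray_comp between -0.07 and 0.07 m and z of box2 in the frame of tray_comp between -0.01 and 0.01 m and linear speed of each of bead0, bead1, bead2, bead3, bead4, bead5, box0, box1, box2 below 0.05 m/s and angle between cup's own z axis and vertical below 0.1 rad and horizontal distance between cup and coaster below 0.022 m and z of cup in the frame of coaster between -0.012 and 0.012 m and linear speed of cup below 0.03 m/s); the robot touches nothing.
It fails at once if the tray is slammed along (faster than 0.5 m/s) (velocity of joint tray above 0.5 m/s or velocity of joint tray below -0.5 m/s).
It fails at once if a bystander (bottle, phone, tape roll) is shifted by more than 30 mm or the bottle tipped over (distance of any of bottle, phone, tape from where it was at the start of the episode above 0.03 m or angle between bottle's own z axis and vertical above 0.5 rad).
Of bead3, bead4, bead5 only 1 to 3 are there at a start; the rules pass over those that are not, and their reading is None.
Of box0, box1, box2 only 2 to 3 are there at a start; the rules pass over those that are not, and their reading is None.
At some moment in a run one of box0, box1, box2 may be knocked a few centimetres aside while the robot is not near it.
It also fails if it takes over 192 s, if anything falls off the work surface, if the arm or the gripper's body presses on something with over 40 N, if the wrist force passes 120 N, or if a joint passes its speed limit or range.

## Working session

There is one attempt and no reset: what is moved stays moved. The work goes in short steps, Python scripts to look and compute and a shell command to move; the robot and the scene stay as the last step left them, time stands still between calls to the robot, and variables do not carry over. Pictures are saved under pics/ and viewed, at most 14 in all, crops included, and the job is handed in when it is done.

```bash
mkdir -p pics; cat > h.py <<'E'
import numpy as np, cv2
from bench import r
from scipy.spatial.transform import Rotation as R
def cam(n):
    c=r.calibration(n); f=210/np.tan(np.radians(c["vfov"])/2)
    K=np.array([[f,0,c["cx"]],[0,f,c["cy"]],[0,0,1]]); return c,K,np.array(c["dist"],float)
def pose(n):
    c,K,d=cam(n)
    if n=="wrist":
        s=r.sense(); T=np.eye(4); T[:3,:3]=R.from_euler("xyz",s["tcp_rot"],degrees=True).as_matrix(); T[:3,3]=s["tool_pos"]
        W=T@np.array(c["tool_from_camera"]); return W[:3,:3],W[:3,3]
    M=cv2.Rodrigues(np.array(c["rvec"],float))[0]; t=np.array(c["tvec"],float).ravel(); return M.T,-M.T@t
def snap(n,name,P=True):
    p=pose(n); im,dp=r.snapshot(n); cv2.imwrite(f"pics/{name}.png",im); np.savez(f"/tmp/{name}.npz",dp=dp,R=p[0],t=p[1],n=n); return im,dp
def cloud(name):
    z=np.load(f"/tmp/{name}.npz"); c,K,d=cam(str(z["n"])); dp=z["dp"]; h,w=dp.shape
    uv=np.stack(np.meshgrid(np.arange(w),np.arange(h)),-1).reshape(-1,1,2).astype(np.float32)
    n=cv2.undistortPoints(uv,K,d).reshape(h,w,2); X=np.dstack([n,np.ones((h,w))])*dp[...,None]
    X=X@z["R"].T+z["t"]; X[dp==0]=np.nan; return X
def at_z(name,u,v,h):
    z=np.load(f"/tmp/{name}.npz"); c,K,d=cam(str(z["n"]))
    n=cv2.undistortPoints(np.array([[[u,v]]],float),K,d)[0,0]; D=z["R"]@np.array([*n,1]); return z["t"]+D*(h-z["t"][2])/D[2]
def st():
    s=r.sense(); print("t",round(s["time"],2),"tcp",np.round(s["tool_pos"],1),np.round(s["tcp_rot"],1),"q",np.round(s["joint_pos"],1),"F",np.round(s["ft_force"],1),"gap",round(s["finger_gap"],1),"grip",round(s["grip_force"],1)); return s
E
python3 - <<'E'
from h import *
st()
for n in("scene","top"): 
    snap(n,n+"0"); print(n,pose(n)[1])
print(r.sense().keys())
E
```

```text
t 0.0 tcp [ 157.5 -578.4  249.2] [-179.9   -0.    15.2] q [-79.7   7.5  85.3  -0.   87.3  -4.9] F [-0.6 -0.3 -0.1] gap 85.3 grip 0.0
scene [1422.56272284 1347.73750282 1103.94029609]
top [ 459.60517846   18.29580003 1361.44231461]
dict_keys(['time', 'joint_pos', 'qd', 'joint_efforts', 'tool_pos', 'tcp_rot', 'ft_force', 'wrist_torque', 'grip_force', 'finger_gap'])
```

View pics/top0.png

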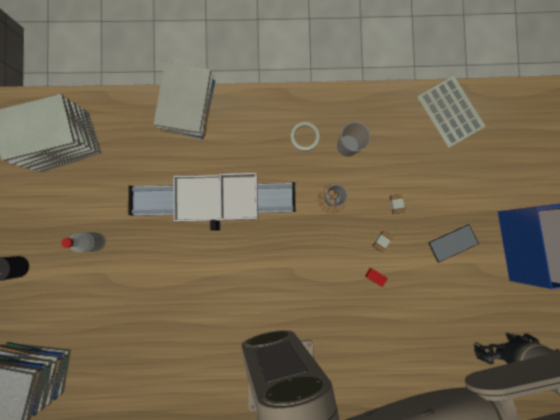

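View pics/scene0.png

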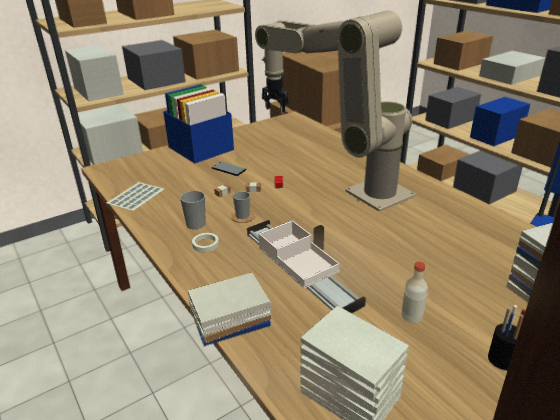

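Top view, up = +x and left = +y:
- Cups: (335,196) stands on the cork coaster and is the smaller one; (352,140) is larger and so not meant.
- Boxes: (398,204) and (382,241) are cardboard with white labels. The red one at (376,277) is not meant.
- The tray is at (215,197), its handle at (215,225), the bottle at (85,242), the phone at (453,243) and the tape at (305,136).

I'll confirm with a crop and measure.

```bash
python3 - <<'E'
from h import *
im=cv2.imread("pics/top0.png")
c=im[110:300,110:420]; cv2.imwrite("pics/crop0.png",cv2.resize(c,None,fx=2.58,fy=2.58,interpolation=cv2.INTER_CUBIC)[:600,:800])
X=cloud("top0")
def stat(n,u0,u1,v0,v1,zl,zh):
    P=X[v0:v1,u0:u1].reshape(-1,3); P=P[(P[:,2]>zl)&(P[:,2]<zh)]
    if len(P): (cx,cy),wh,a=cv2.minAreaRect(P[:,:2].astype(np.float32)); print(n,len(P),"med",np.round(np.median(P,0),1),"rect",round(cx,1),round(cy,1),np.round(wh,1),round(a,1),"zmax",round(P[:,2].max(),1))
print("desk",np.nanmedian(X[300:330,150:230,2]))
stat("cup rim",318,352,178,212,88,112); stat("cup2",330,375,115,160,60,200)
stat("boxA",385,412,190,220,15,45); stat("boxB",370,395,228,255,15,45); stat("red",362,392,264,292,12,45)
stat("handle",205,226,215,236,110,135); stat("tray walls",165,265,165,230,70,100); stat("rail",120,305,175,225,6,24)
stat("coaster",318,356,178,214,3,10); stat("bottle",60,110,225,260,100,230);stat("phone",425,485,220,266,6,20);stat("tape",285,325,118,156,12,40)
stat("binfloor",226,255,180,215,20,50);stat("compfloor",180,218,182,216,20,50)
E
```

```text
desk -0.03281718206608275
cup rim 88 med [ 589.3 -202.    98.9] rect 584.4 -192.2 [68.2 65.2] 88.0 zmax 105.2
cup2 473 med [ 779.5 -261.8  106.8] rect 765.8 -252.7 [91.8 93.6] 43.9 zmax 136.3
boxA 220 med [ 558.7 -408.2   29. ] rect 558.0 -409.8 [63.4 37.9] 8.0 zmax 36.5
boxB 222 med [ 432.4 -353.2   28.8] rect 432.6 -353.9 [36.5 64. ] 54.8 zmax 36.5
red 223 med [ 313.8 -326.7   29.2] rect 313.0 -328.2 [65.4 36.1] 56.9 zmax 37.2
handle 75 med [497.1 200.1 124.2] rect 497.1 200.3 [18.7 31.2] 89.0 zmax 131.1
tray walls 339 med [584.2 137.5  88.3] rect 574.5 126.4 [127.1 181.3] 88.9 zmax 100.0
rail 2192 med [590.  357.9  13.1] rect 587.5 221.7 [614.9 167.5] 88.1 zmax 24.0
coaster 307 med [ 572.6 -177.4    5.5] rect 592.3 -208.2 [128.2 121.7] 88.3 zmax 10.0
bottle 483 med [455.7 600.4 138.3] rect 455.0 607.1 [59.3 62.3] 84.5 zmax 204.2
phone 826 med [ 420.1 -597.9    8.8] rect 417.5 -599.7 [139.8 195.5] 0.0 zmax 16.9
tape 301 med [ 798.1 -105.    21.3] rect 798.2 -103.3 [99.4 97.4] 22.7 zmax 29.4
binfloor 1011 med [592.1 122.   29.7] rect 592.6 122.2 [ 95.1 116.6] 88.8 zmax 38.1
compfloor 1284 med [590.2 261.4  29.8] rect 590.7 262.2 [126.8 112.7] 88.8 zmax 39.3
```

View pics/crop0.png

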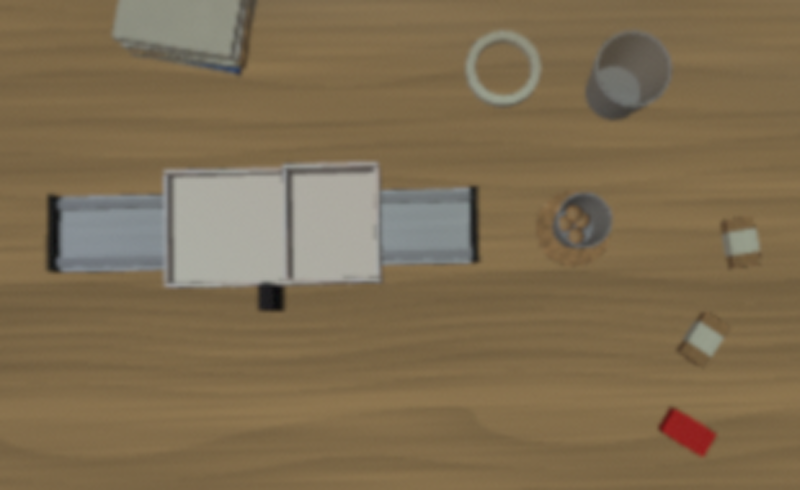

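The crop confirms it: the cup on the coaster holds beads (68 mm rim), the other cup is about 90 mm across, and the two cardboard boxes measure 64x36. The tray is near mid-rail, yaw about 1.1°. I'll move above the handle.

```bash

python3 -m handwheel '[[0,0,0,0,0,7.05,0.0854],[0,0,0,0,0,7.05,0.0854],[0.025,-0.0266,0,0,0,0,0.0854],[0.025,-0.0266,0,0,0,0,0.0854],[0.025,-0.0266,0,0,0,0,0.0854],[0.025,-0.0266,0,0,0,0,0.0854],[0.025,-0.0266,0,0,0,0,0.0854],[0.025,-0.0266,0,0,0,0,0.0854]]'
python3 -m handwheel '[[0.025,-0.0266,0,0,0,0,0.0854],[0.025,-0.0266,0,0,0,0,0.0854],[0.025,-0.0266,0,0,0,0,0.0854],[0.025,-0.0266,0,0,0,0,0.0854],[0.025,-0.0266,0,0,0,0,0.0854],[0.025,-0.0266,0,0,0,0,0.0854],[0.025,-0.0266,0,0,0,0,0.0854],[0.025,-0.0266,0,0,0,0,0.0854]]'
python3 -m handwheel '[[0,-0.036,0,0,0,0,0.0854],[0,-0.036,0,0,0,0,0.0854],[0,-0.036,0,0,0,0,0.0854],[0,-0.036,0,0,0,0,0.0854],[0,-0.036,0,0,0,0,0.0854],[0,-0.036,0,0,0,0,0.0854],[0,-0.036,0,0,0,0,0.0854],[0,-0.036,0,0,0,0,0.0854]]'
python3 -m handwheel '[[0,-0.036,0,0,0,0,0.0854],[0,-0.036,0,0,0,0,0.0854],[0,-0.036,0,0,0,0,0.0854],[0,0,0,0,0,0,0.0854],[0,0,0,0,0,0,0.0854],[0,0,0,0,0,0,0.0854]]'
cat >> h.py <<'E'
def to(x,y,z,yaw=None):
    s=st(); M=R.from_euler("xyz",s["tcp_rot"],degrees=True)
    if yaw is not None: print("turn about tool z:",round(s["tcp_rot"][2]-yaw,2)); M=R.from_euler("xyz",[180,0,yaw],degrees=True)
    print("tool shift mm",np.round(M.inv().apply(np.array([x,y,z])-s["tool_pos"]),1))
E
python3 - <<'E'
from h import *
to(497,200,106,1.1)
im,dp=snap("wrist","w0"); X=cloud("w0")
P=X.reshape(-1,3); P=P[(P[:,2]>115)&(P[:,2]<135)&(abs(P[:,0]-497)<60)&(abs(P[:,1]-200)<60)]
print(len(P)); 
if len(P): print(cv2.minAreaRect(P[:,:2].astype(np.float32)),np.median(P,0))
X=cloud("top0")
for u in (129.5,131,294,296): print(at_z("top0",u,200-3*(u>200),12))
im,dp=snap("top","top1")
E
```

```text
time: 0.77
tool_pos: [305.1, -414.8, 249.8]
tcp_rot: [-180.0, 0.0, 1.1]
ft_force: [1.3, -0.4, -0.1]
finger_gap: 85.3
grip_force: 0.0
time: 1.43
tool_pos: [501.0, -198.0, 250.0]
tcp_rot: [-180.0, 0.0, 1.1]
ft_force: [-0.5, -0.1, -0.2]
finger_gap: 85.8
grip_force: 0.0
time: 2.1
tool_pos: [493.9, 89.9, 250.0]
tcp_rot: [180.0, 0.0, 1.1]
ft_force: [0.8, 0.5, -0.0]
finger_gap: 85.2
grip_force: 0.0
time: 2.6
tool_pos: [492.1, 196.0, 249.8]
tcp_rot: [180.0, 0.1, 1.2]
ft_force: [0.8, -0.8, 0.3]
finger_gap: 85.4
grip_force: 0.0
t 2.6 tcp [492.1 196.  249.8] [1.8e+02 1.0e-01 1.2e+00] q [ 16.2  -3.4  96.4  -0.   87.  105. ] F [ 0.8 -0.8  0.3] gap 85.4 grip 0.0
turn about tool z: 0.08
tool shift mm [  4.9  -3.9 143.8]
892
((499.6187438964844, 201.7547149658203), (19.56243324279785, 33.449275970458984), 89.5845947265625) [501.15564085 201.89084235 124.5646628 ]
[592.37068692 497.85316306  12.        ]
[592.25300871 492.81928904  12.        ]
[589.51961738 -61.29347863  12.        ]
[589.35744773 -68.14598703  12.        ]
```

```bash

python3 -m handwheel '[[0.0065,-0.0055,0,0,0,0,0.0854],[0,0,0.04,0,0,0,0.0854],[0,0,0.04,0,0,0,0.0854],[0,0,0.04,0,0,0,0.0854],[0,0,0.02,0,0,0,0.0854],[0,0,0,0,0,0,0.0],[0,0,0,0,0,0,0.0],[0,0,0,0,0,0,0.0]]' 40
python3 -m handwheel '[[0,0,0,0,0,0,0],[0,0,0,0,0,0,0],[0,0,0,0,0,0,0],[0,0,0,0,0,0,0],[0,0,0,0,0,0,0]]' 40
python3 -m handwheel '[[0,0.005,0,0,0,0,0],[0,0.01,0,0,0,0,0],[0,0.015,0,0,0,0,0],[0,0.015,0,0,0,0,0],[0,0.015,0,0,0,0,0],[0,0.01,0,0,0,0,0],[0,0.005,0,0,0,0,0],[0,0,0,0,0,0,0]]' 40
python3 -c "
from h import *
st();snap('top','top2')
X=cloud('top2')"
```

```text
time: 3.37
tool_pos: [500.5, 201.8, 112.4]
tcp_rot: [-180.0, -0.2, 1.1]
ft_force: [0.5, 0.3, 0.6]
finger_gap: 51.7
grip_force: 0.0
time: 3.78
tool_pos: [500.5, 202.3, 112.8]
tcp_rot: [-179.9, -0.2, 1.1]
ft_force: [-0.6, -0.8, 6.9]
finger_gap: 19.8
grip_force: 39.4
time: 4.45
tool_pos: [500.4, 126.0, 112.8]
tcp_rot: [-180.0, -0.0, 1.0]
ft_force: [-11.7, -1.9, 16.5]
finger_gap: 19.3
grip_force: 40.3
t 4.45 tcp [500.4 126.  112.8] [-180.   -0.    1.] q [  8.4   0.9 107.    0.   72.1  97.4] F [-11.7  -1.9  16.5] gap 19.3 grip 40.3
```

```bash

python3 -m handwheel '[[-0.0005,0.005,0,0,0,0,0],[-0.0005,0.005,0,0,0,0,0],[0,0.004,0,0,0,0,0],[0,0,0,0,0,0,0]]' 40
python3 -m handwheel '[[0,0.004,0,0,0,0,0],[0,0.004,0,0,0,0,0],[0,0,0,0,0,0,0]]' 40
python3 -m handwheel '[[0,0.004,0,0,0,0,0],[0,0,0,0,0,0,0]]' 40
python3 -m handwheel '[[0,0.004,0,0,0,0,0],[0,0,0,0,0,0,0]]' 40
python3 -c "
from h import *
im,_=snap('top','top3')
cv2.imwrite('pics/crop3.png',cv2.resize(im[150:250,110:310],None,fx=4,fy=4,interpolation=cv2.INTER_CUBIC))"
```

```text
time: 4.83
tool_pos: [500.3, 112.6, 112.8]
tcp_rot: [-180.0, -0.1, 1.1]
ft_force: [-8.1, -3.2, 13.8]
finger_gap: 19.6
grip_force: 40.5
time: 5.08
tool_pos: [500.3, 105.0, 112.8]
tcp_rot: [-179.9, -0.1, 1.1]
ft_force: [-8.6, 2.0, 12.5]
finger_gap: 19.7
grip_force: 40.6
time: 5.25
tool_pos: [500.3, 101.4, 112.8]
tcp_rot: [-179.9, -0.1, 1.1]
ft_force: [-8.4, 1.5, 14.7]
finger_gap: 19.6
grip_force: 40.8
time: 5.42
tool_pos: [500.3, 96.8, 112.8]
tcp_rot: [-180.0, -0.1, 1.1]
ft_force: [-10.4, -3.0, 15.8]
finger_gap: 19.5
grip_force: 40.9
```

View pics/crop3.png

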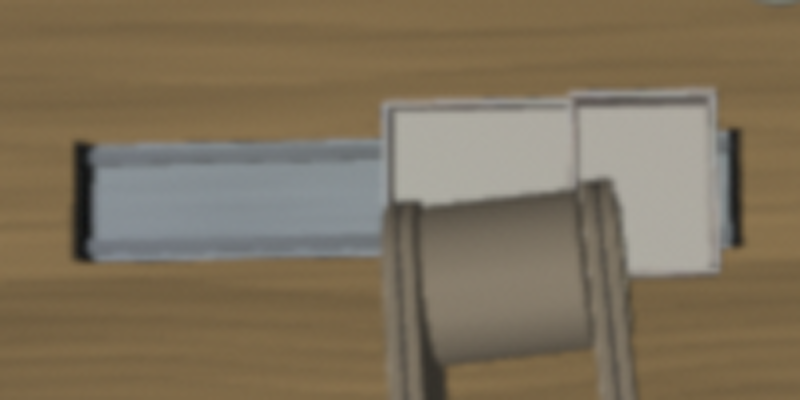

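```bash

for i in 1 2 3 4 5 6; do python3 -m handwheel '[[0,0.002,0,0,0,0,0],[0,0,0,0,0,0,0],[0,0,0,0,0,0,0]]' 40 | grep -E "pos|force" ; done
```

```text
tool_pos: [500.3, 94.4, 112.8]
ft_force: [-10.8, -4.0, 15.5]
grip_force: 40.8
tool_pos: [500.3, 94.3, 112.8]
ft_force: [-9.9, 6.9, 15.2]
grip_force: 41.0
tool_pos: [500.3, 94.2, 112.8]
ft_force: [-8.9, 18.3, 13.3]
grip_force: 42.0
tool_pos: [500.3, 94.1, 112.8]
ft_force: [-8.7, 27.8, 11.8]
grip_force: 43.6
tool_pos: [500.3, 94.0, 112.8]
ft_force: [-8.0, 36.1, 11.6]
grip_force: 45.6
tool_pos: [500.3, 93.9, 112.8]
ft_force: [-7.5, 47.3, 10.7]
grip_force: 48.3
```

```bash

python3 -m handwheel '[[0,-0.006,0,0,0,0,0],[0,-0.004,0,0,0,0,0],[0,-0.004,0,0,0,0,0],[0,-0.004,0,0,0,0,0],[0,-0.0035,0,0,0,0,0],[0,0,0,0,0,0,0],[0,0,0,0,0,0,0]]' 40
python3 -m handwheel '[[0,0,0,0,0,0,0.05],[0,0,0,0,0,0,0.05],[0,0,0,0,0,0,0.05],[0,0,0,0,0,0,0.05],[0,0,-0.03,0,0,0,0.0854],[0,0,-0.04,0,0,0,0.0854],[0,0,-0.04,0,0,0,0.0854],[0,0,0,0,0,0,0.0854]]' 40
python3 - <<'E'
from h import *
im,dp=snap("wrist","w1"); X=cloud("w1")
P=X.reshape(-1,3); P=P[(P[:,2]>115)&(P[:,2]<135)&(abs(P[:,0]-497)<60)&(abs(P[:,1]-106)<60)]
print(len(P),cv2.minAreaRect(P[:,:2].astype(np.float32)),np.median(P,0))
st()
E
```

```text
time: 7.55
tool_pos: [500.3, 106.9, 112.7]
tcp_rot: [-179.9, -0.1, 1.1]
ft_force: [-7.1, 1.0, 13.4]
finger_gap: 19.8
grip_force: 40.9
time: 8.22
tool_pos: [503.8, 106.8, 229.6]
tcp_rot: [-179.9, -0.7, 1.1]
ft_force: [0.5, 1.0, 1.4]
finger_gap: 85.5
grip_force: 0.0
1001 ((499.4048156738281, 107.24868774414062), (20.017179489135742, 33.64170837402344), 89.90385437011719) [500.92667516 107.35293692 124.44072702]
t 8.27 tcp [502.9 106.6 226. ] [-180.    -0.6    1.1] q [  6.3  -5.8 101.2  -0.   84.   95.1] F [ 0.8  0.5 -0.6] gap 85.5 grip 0.0
```

The tray is at the desk notch, centre y ≈ 107. Moving above the cup to measure it.

```bash

python3 -m handwheel '[[0,0,0,0,0,1.1,0.0854],[0.006,0.033,-0.0067,0,0,0,0.0854],[0.006,0.033,-0.0067,0,0,0,0.0854],[0.006,0.033,-0.0067,0,0,0,0.0854],[0.006,0.033,-0.0067,0,0,0,0.0854],[0.006,0.033,-0.0067,0,0,0,0.0854],[0.006,0.033,-0.0067,0,0,0,0.0854],[0.006,0.033,-0.0067,0,0,0,0.0854]]' 
python3 -m handwheel '[[0.006,0.033,-0.0067,0,0,0,0.0854],[0.006,0.033,-0.0067,0,0,0,0.0854],[0,0,0,0,0,0,0.0854],[0,0,0,0,0,0,0.0854],[0,0,0,0,0,0,0.0854]]' >/dev/null
python3 - <<'E'
from h import *
st(); print(np.round(r.calibration("wrist")["tool_from_camera"],3))
im,dp=snap("wrist","w2"); X=cloud("w2")
im,dp=snap("top","top4")
P=X.reshape(-1,3); P=P[(P[:,2]>95)&(P[:,2]<112)&(abs(P[:,0]-590)<60)&(abs(P[:,1]+195)<60)]
print(len(P)); 
if len(P): print(cv2.minEnclosingCircle(P[:,:2].astype(np.float32)),np.median(P,0))
P=X.reshape(-1,3); P=P[(P[:,2]>3)&(P[:,2]<9)&(abs(P[:,0]-590)<70)&(abs(P[:,1]+200)<70)]
print(len(P),cv2.minAreaRect(P[:,:2].astype(np.float32)),np.median(P,0))
E
```

```text
time: 8.93
tool_pos: [540.9, -126.1, 265.1]
tcp_rot: [-179.9, 0.2, -0.0]
ft_force: [0.6, 0.6, 0.2]
finger_gap: 85.4
grip_force: 0.0
t 9.35 tcp [ 553.1 -190.2  278.4] [-179.9    0.2   -0. ] q [-24.    4.7  85.3   0.   90.2  66. ] F [ 0.4 -0.3  0.1] gap 85.3 grip 0.0
[[-1.00000e-03 -9.49000e-01 -3.15000e-01  8.08020e+01]
 [ 1.00000e+00 -1.00000e-03 -0.00000e+00 -5.33000e-01]
 [-0.00000e+00 -3.15000e-01  9.49000e-01 -1.22551e+02]
 [ 0.00000e+00  0.00000e+00  0.00000e+00  1.00000e+00]]
743
((585.073974609375, -191.06834411621094), 34.8038444519043) [ 582.60644367 -190.30166558   99.51588167]
1487 ((596.7837524414062, -191.1947021484375), (73.08834838867188, 98.71791076660156), 1.984598994255066) [ 611.77480755 -194.14762525    4.93659434]
```

View pics/w2.png

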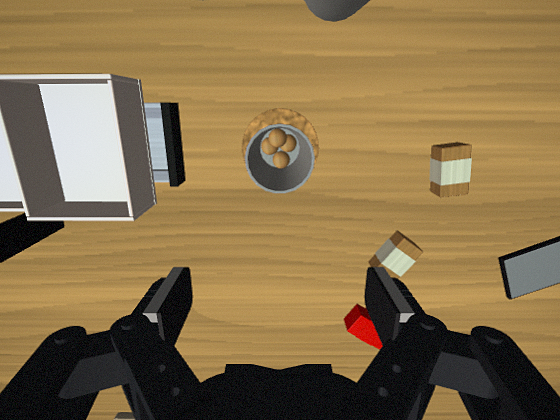

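Pixel (280,150) shows the cup, with at least four beads, on its coaster at (280,130). The fit gives (585,-191) with radius 35, as it should be. I'll grasp it from the side with the tool pitched 15° below horizontal.

```bash

python3 -m handwheel '[[0,0,0,0,6.82,0,0.0854],[0,0,0,0,6.82,0,0.0854],[0,0,0,0,6.82,0,0.0854],[0,0,0,0,6.82,0,0.0854],[0,0,0,0,6.82,0,0.0854],[0,0,0,0,6.82,0,0.0854],[0,0,0,0,6.82,0,0.0854],[0,0,0,0,6.82,0,0.0854]]' >/dev/null
python3 -m handwheel '[[0,0,0,0,6.82,0,0.0854],[0,0,0,0,6.82,0,0.0854],[0,0,0,0,6.82,0,0.0854],[0,0,0,0,0,0,0.0854],[0,0,0,0,0,0,0.0854],[0,0,0,0,0,0,0.0854]]' 
python3 - <<'E'
from h import *
to(585,-191,52); to(585,-191,150)
E
```

```text
time: 10.62
tool_pos: [558.2, -189.7, 279.9]
tcp_rot: [-178.9, -70.8, -0.3]
ft_force: [0.5, -0.1, 0.2]
finger_gap: 86.2
grip_force: 0.0
t 10.62 tcp [ 558.2 -189.7  279.9] [-178.9  -70.8   -0.3] q [-49.8 -34.6 142.4  80.   47.9  -6.7] F [ 0.5 -0.1  0.2] gap 86.2 grip 0.0
tool shift mm [-206.4    3.1  100.3]
t 10.62 tcp [ 558.2 -189.7  279.9] [-178.9  -70.8   -0.3] q [-49.8 -34.6 142.4  80.   47.9  -6.7] F [ 0.5 -0.1  0.2] gap 86.2 grip 0.0
tool shift mm [-113.9    2.5   68. ]
```

The arm is at its elbow limit with the tool pointing along +x. Pointing it +60° (towards the window) leaves more room, so I'll turn about the vertical.

```bash

python3 -m handwheel '[[0,0,0,6.3,0,-2.17,0.0854],[0,0,0,6.3,0,-2.17,0.0854],[0,0,0,6.3,0,-2.17,0.0854],[0,0,0,6.3,0,-2.17,0.0854],[0,0,0,6.3,0,-2.17,0.0854],[0,0,0,6.3,0,-2.17,0.0854],[0,0,0,6.3,0,-2.17,0.0854],[0,0,0,6.3,0,-2.17,0.0854]]' >/dev/null
python3 -m handwheel '[[0,0,0,6.3,0,-2.17,0.0854],[0,0,0,0,0,0,0.0854],[0,0,0,0,0,0,0.0854],[0,0,0,0,0,0,0.0854]]' 
cat >> h.py <<'E'
def frame(psi,al):  # tool pointing azimuth psi, al below horizontal, tool x up
    p,a=np.radians([psi,al]); tz=np.array([np.cos(a)*np.cos(p),np.cos(a)*np.sin(p),-np.sin(a)]); y=np.cross(tz,[0,0,1]); y=y/np.linalg.norm(y)
    return np.stack([np.cross(y,tz),y,tz],1)
def align(Mt,p):
    s=st(); M=R.from_euler("xyz",s["tcp_rot"],degrees=True)
    print("rotvec tool deg",np.round((M.inv()*R.from_matrix(Mt)).as_rotvec(degrees=True),2),"then shift",np.round(Mt.T@(np.array(p)-s["tool_pos"]),1))
E
python3 - <<'E'
from h import *
print(np.round(frame(60,15),3)); align(frame(60,15),[585,-191,150]); align(frame(60,15),[585,-191,52])
E
```

```text
time: 11.62
tool_pos: [558.3, -190.0, 280.2]
tcp_rot: [-179.3, -71.1, 59.9]
ft_force: [-0.3, -0.0, -0.0]
finger_gap: 85.5
grip_force: 0.0
[[ 0.129  0.866  0.483]
 [ 0.224 -0.5    0.837]
 [ 0.966  0.    -0.259]]
t 11.62 tcp [ 558.3 -190.   280.2] [-179.3  -71.1   59.9] q [-54.8  20.8  91.9  61.9 104.5 -30.5] F [-0.3 -0.  -0. ] gap 85.5 grip 0.0
rotvec tool deg [-0.64  3.89 -0.06] then shift [-122.5   23.7   45.7]
t 11.62 tcp [ 558.3 -190.   280.2] [-179.3  -71.1   59.9] q [-54.8  20.8  91.9  61.9 104.5 -30.5] F [-0.3 -0.  -0. ] gap 85.5 grip 0.0
rotvec tool deg [-0.64  3.89 -0.06] then shift [-217.2   23.7   71.1]
```

```bash

python3 -m handwheel '[[0,0,0,-0.64,3.89,-0.06,0.0854],[-0.0306,0.006,0.0114,0,0,0,0.0854],[-0.0306,0.006,0.0114,0,0,0,0.0854],[-0.0306,0.006,0.0114,0,0,0,0.0854],[-0.0306,0.006,0.0114,0,0,0,0.0854],[0,0,0,0,0,0,0.0854],[0,0,0,0,0,0,0.0854]]' 
python3 -c "
from h import *
align(frame(60,15),[585,-191,52])"
```

```text
time: 12.2
tool_pos: [584.5, -190.3, 150.2]
tcp_rot: [-179.5, -75.2, 59.6]
ft_force: [0.0, -0.1, 0.6]
finger_gap: 85.2
grip_force: 0.0
t 12.2 tcp [ 584.5 -190.3  150.2] [-179.5  -75.2   59.6] q [-53.6  37.   88.9  63.9  99.5 -41.1] F [ 0.  -0.1  0.6] gap 85.2 grip 0.0
rotvec tool deg [-0.07 -0.19 -0.11] then shift [-94.9   0.7  25.1]
```

```bash

python3 -m handwheel '[[-0.024,0,0.0063,0,0,0,0.0854],[-0.024,0,0.0063,0,0,0,0.0854],[-0.024,0.0007,0.0063,0,0,0,0.0854],[-0.023,0,0.0062,0,0,0,0.0854],[0,0,0,0,0,0,0.0854],[0,0,0,0,0,0,0.0854]]' 
python3 -m handwheel '[[0,0,0,0,0,0,0],[0,0,0,0,0,0,0],[0,0,0,0,0,0,0],[0,0,0,0,0,0,0],[0,0,0,0,0,0,0],[0,0,0,0,0,0,0]]' 40
```

```text
time: 12.7
tool_pos: [586.6, -192.8, 54.8]
tcp_rot: [179.2, -75.2, 60.8]
ft_force: [0.4, 0.0, 0.2]
finger_gap: 85.6
grip_force: 0.0
time: 13.2
tool_pos: [587.5, -193.7, 55.9]
tcp_rot: [178.4, -75.2, 61.6]
ft_force: [-1.4, -1.7, 8.4]
finger_gap: 62.6
grip_force: 43.3
```

```bash

python3 -c "
from h import *
st()"
python3 -m handwheel '[[0.010,0,-0.0026,0,0,0,0],[0.024,0,-0.0063,0,0,0,0],[0.024,0,-0.0063,0,0,0,0],[0.024,0,-0.0063,0,0,0,0],[0.024,0,-0.0063,0,0,0,0],[0.014,0,-0.0037,0,0,0,0],[0,0,0,0,0,0,0],[0,0,0,0,0,0,0]]' 40
python3 -c "
from h import *
align(frame(60,15),[571,62,175])"
```

```text
t 13.2 tcp [ 587.5 -193.7   55.9] [178.4 -75.2  61.6] q [-53.6  47.9  84.9  63.1  96.3 -47.8] F [-1.4 -1.7  8.4] gap 62.6 grip 43.3
time: 13.87
tool_pos: [586.6, -192.2, 177.9]
tcp_rot: [178.7, -75.0, 61.3]
ft_force: [-0.6, 0.8, -2.7]
finger_gap: 62.6
grip_force: 43.7
t 13.87 tcp [ 586.6 -192.2  177.9] [178.7 -75.   61.3] q [-53.5  34.3  89.   64.2 100.4 -39.2] F [-0.6  0.8 -2.7] gap 62.6 grip 43.7
rotvec tool deg [ 0.01 -0.04  0.34] then shift [  52.2 -140.6  205.9]
```

```bash

python3 -m handwheel '[[0.0065,-0.0176,0.0257,0,0,0,0],[0.0065,-0.0176,0.0257,0,0,0,0],[0.0065,-0.0176,0.0257,0,0,0,0],[0.0065,-0.0176,0.0257,0,0,0,0],[0.0065,-0.0176,0.0257,0,0,0,0],[0.0065,-0.0176,0.0257,0,0,0,0],[0.0065,-0.0176,0.0257,0,0,0,0],[0.0065,-0.0176,0.0257,0,0,0,0]]' 40 >/dev/null
python3 -m handwheel '[[0,0,0,0,0,0,0],[0,0,0,0,0,0,0]]' 40
python3 -c "
from h import *
align(frame(60,15),[571,62,172]);print(R.from_euler('xyz',r.sense()['tcp_rot'],degrees=True).as_matrix().round(2))"
```

```text
time: 14.7
tool_pos: [568.4, 64.7, 172.1]
tcp_rot: [-179.9, -75.1, 60.1]
ft_force: [0.5, -0.1, -1.7]
finger_gap: 63.0
grip_force: 44.5
t 14.7 tcp [568.4  64.7 172.1] [-179.9  -75.1   60.1] q [-35.6  13.8 118.1  75.   84.4 -41.9] F [ 0.5 -0.1 -1.7] gap 63.0 grip 44.5
rotvec tool deg [-0.23 -0.13  0.02] then shift [-0.3  3.6 -1. ]
[[ 0.13  0.87  0.48]
 [ 0.22 -0.5   0.84]
 [ 0.97 -0.   -0.26]]
```

```bash

python3 -m handwheel '[[0,0.0035,0,0,0,6.5,0],[0,0,0,0,0,6.5,0],[0,0,0,0,0,6.5,0],[0,0,0,0,0,6.5,0],[0,0,0,0,0,6.5,0],[0,0,0,0,0,6.5,0],[0,0,0,0,0,6.5,0],[0,0,0,0,0,6.5,0]]' 40 >/dev/null
for i in 1 2; do python3 -m handwheel '[[0,0,0,0,0,4.5,0],[0,0,0,0,0,4.5,0],[0,0,0,0,0,4.5,0],[0,0,0,0,0,4.5,0],[0,0,0,0,0,4.5,0],[0,0,0,0,0,4.5,0],[0,0,0,0,0,4.5,0],[0,0,0,0,0,4.5,0]]' 40 >/dev/null; done
python3 -m handwheel '[[0,0,0,0,0,4,0],[0,0,0,0,0,4,0],[0,0,0,0,0,0,0],[0,0,0,0,0,0,0],[0,0,0,0,0,0,0],[0,0,0,0,0,0,0],[0,0,0,0,0,0,0],[0,0,0,0,0,0,0]]' 40
python3 -c "
from h import *
s=st(); M=R.from_euler('xyz',s['tcp_rot'],degrees=True).as_matrix()
a=M@np.array([np.cos(np.radians(15)),0,-np.sin(np.radians(15))]); print(a,np.array(s['tool_pos'])+45*a, np.degrees(np.arccos(a[2])))
im,_=snap('scene','sc1'); cv2.imwrite('pics/sc1c.png',cv2.resize(im[160:330,200:400],None,fx=3,fy=3,interpolation=cv2.INTER_CUBIC))"
```

```text
time: 17.37
tool_pos: [573.1, 60.4, 173.6]
tcp_rot: [-109.6, 40.1, -42.9]
ft_force: [-0.2, 0.6, -1.0]
finger_gap: 62.8
grip_force: 44.5
t 17.37 tcp [573.1  60.4 173.6] [-109.6   40.1  -42.9] q [-35.7  14.2 117.4  75.1  84.4  90.2] F [-0.2  0.6 -1. ] gap 62.8 grip 44.5
[ 0.41644595 -0.71926307 -0.55608759] [591.84829029  28.04508176 148.61812187] 123.7856582341088
```

View pics/sc1c.png

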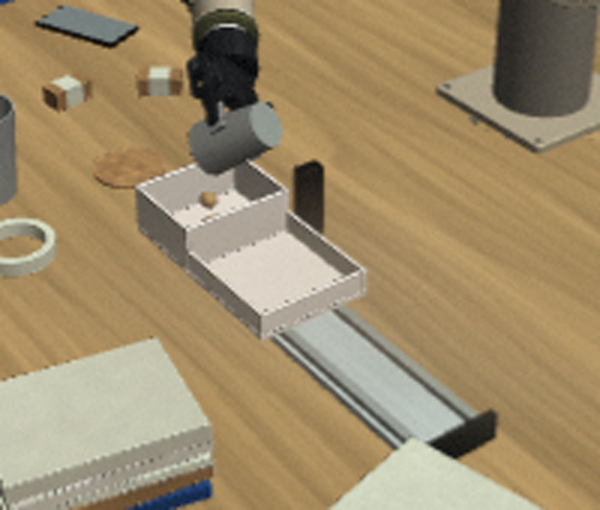

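The cup is tipped over the bin and a bead shows in it at (208,200). Turning it upright and carrying it back.

```bash

for i in 1 2; do python3 -m handwheel '[[0,0,0,0,0,-6.6,0],[0,0,0,0,0,-6.6,0],[0,0,0,0,0,-6.6,0],[0,0,0,0,0,-6.6,0],[0,0,0,0,0,-6.6,0],[0,0,0,0,0,-6.6,0],[0,0,0,0,0,-6.6,0],[0,0,0,0,0,-6.6,0]]' 40 >/dev/null; done
python3 -m handwheel '[[0,0,0,0,0,-6.6,0],[0,0,0,0,0,-6.6,0],[0,0,0,0,0,-6.6,0],[0,0,0,0,0,-6.6,0],[0,0,0,0,0,0,0],[0,0,0,0,0,0,0]]' 40 
python3 -c "
from h import *
align(R.from_euler('xyz',[178.4,-75.2,61.6],degrees=True).as_matrix(),[587.5,-193.7,150]);
snap('top','top5')"
```

```text
time: 19.25
tool_pos: [573.1, 60.5, 173.7]
tcp_rot: [-179.9, -75.2, 59.9]
ft_force: [0.6, 0.2, -0.4]
finger_gap: 62.6
grip_force: 44.5
t 19.25 tcp [573.1  60.5 173.7] [-179.9  -75.2   59.9] q [-35.7  14.2 117.4  75.1  84.4 -41.6] F [ 0.6  0.2 -0.4] gap 62.6 grip 44.5
rotvec tool deg [-0.09  0.04 -0.43] then shift [ -78.3  139.2 -199.7]
```

```bash

python3 -m handwheel '[[-0.0098,0.0174,-0.025,0,0,-0.43,0],[-0.0098,0.0174,-0.025,0,0,0,0],[-0.0098,0.0174,-0.025,0,0,0,0],[-0.0098,0.0174,-0.025,0,0,0,0],[-0.0098,0.0174,-0.025,0,0,0,0],[-0.0098,0.0174,-0.025,0,0,0,0],[-0.0098,0.0174,-0.025,0,0,0,0],[-0.0098,0.0174,-0.025,0,0,0,0]]' 40 >/dev/null
python3 -m handwheel '[[0,0,0,0,0,0,0],[0,0,0,0,0,0,0],[0,0,0,0,0,0,0]]' 40
python3 -c "
from h import *
align(R.from_euler('xyz',[178.4,-75.2,61.6],degrees=True).as_matrix(),[587.5,-193.7,58])
snap('top','top6');X=cloud('top6')
P=X.reshape(-1,3);P=P[(P[:,2]>2.5)&(P[:,2]<8.5)&(abs(P[:,0]-590)<60)&(abs(P[:,1]+195)<60)]
im=cv2.imread('pics/top6.png')
cv2.imwrite('pics/top6c.png',cv2.resize(im[150:300,190:430],None,fx=3.3,fy=3.3,interpolation=cv2.INTER_CUBIC))"
```

```text
time: 20.22
tool_pos: [587.7, -193.7, 150.0]
tcp_rot: [178.4, -75.2, 61.7]
ft_force: [-1.2, -0.7, -1.1]
finger_gap: 62.8
grip_force: 44.6
t 20.22 tcp [ 587.7 -193.7  150. ] [178.4 -75.2  61.7] q [-53.5  37.5  88.1  63.9  99.5 -41.4] F [-1.2 -0.7 -1.1] gap 62.8 grip 44.6
rotvec tool deg [-0.1   0.02  0.03] then shift [-88.9  -0.8  23.4]
```

View pics/top6c.png

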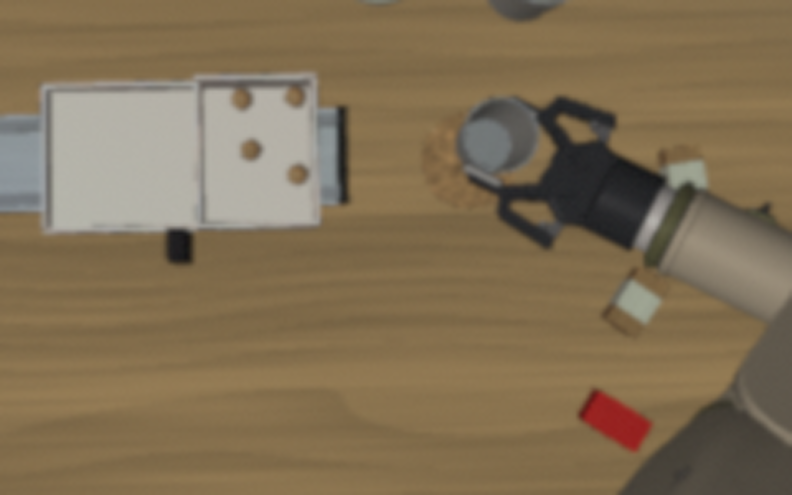

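Four beads lie in the bin at (242,98), (295,96), (250,149) and (298,173), and the cup is empty. Lowering it.

```bash

python3 -m handwheel '[[-0.024,0,0.0063,0,0,0,0],[-0.024,0,0.0063,0,0,0,0],[-0.022,0,0.0058,0,0,0,0],[-0.015,-0.0008,0.004,0,0,0,0],[-0.004,0,0.001,0,0,0,0],[0,0,0,0,0,0,0],[0,0,0,0,0,0,0]]' 40
for i in 1 2; do python3 -m handwheel '[[-0.001,0,0.0003,0,0,0,0],[0,0,0,0,0,0,0]]' 40 | grep -E "pos|ft_"; done
```

```text
time: 20.85
tool_pos: [588.2, -193.7, 59.2]
tcp_rot: [177.8, -75.2, 62.4]
ft_force: [0.5, -0.2, 0.7]
finger_gap: 62.7
grip_force: 44.6
tool_pos: [588.4, -194.6, 58.5]
ft_force: [-0.8, -0.5, -0.1]
tool_pos: [588.1, -194.4, 56.7]
ft_force: [0.1, -0.4, -1.1]
```

```bash

for i in 1 2 3 4; do python3 -m handwheel '[[-0.0007,0,0.0002,0,0,0,0],[0,0,0,0,0,0,0],[0,0,0,0,0,0,0]]' 40 | grep -E "pos|ft_|rot"; done
```

```text
tool_pos: [588.1, -194.4, 56.0]
tcp_rot: [177.6, -75.2, 62.4]
ft_force: [0.3, -0.6, 1.5]
tool_pos: [588.2, -194.4, 55.9]
tcp_rot: [177.5, -75.2, 62.6]
ft_force: [-1.0, -0.4, 5.8]
tool_pos: [588.3, -194.4, 55.9]
tcp_rot: [177.4, -75.3, 62.7]
ft_force: [-2.0, 0.1, 10.2]
tool_pos: [588.3, -194.4, 55.9]
tcp_rot: [177.3, -75.3, 62.8]
ft_force: [-4.2, 0.5, 14.4]
```

```bash

python3 -m handwheel '[[0.0015,0,-0.0004,0,0,0,0],[0,0,0,0,0,0,0.0854],[0,0,0,0,0,0,0.0854],[0,0,0,0,0,0,0.0854],[0,0,0,0,0,0,0.0854],[0,0,0,0,0,0,0.0854],[0,0,0,0,0,0,0.0854]]'
python3 -m handwheel '[[0.012,0,-0.0032,0,0,0,0.0854],[0.018,0,-0.0048,0,0,0,0.0854],[0.024,0,-0.0064,0,0,0,0.0854],[0.024,0,-0.0064,0,0,0,0.0854],[0.03,0,-0.008,0,0,0,0.0854],[0.03,0,-0.008,0,0,0,0.0854],[0.03,0,-0.008,0,0,0,0.0854],[0.03,0,-0.008,0,0,0,0.0854]]'
python3 -c "
from h import *
align(R.from_euler('xyz',[180,0,8],degrees=True).as_matrix(),[500,-400,250])
snap('top','top7');X=cloud('top7');P=X.reshape(-1,3)
Q=P[(P[:,2]>88)&(P[:,2]<112)&(abs(P[:,0]-585)<50)&(abs(P[:,1]+191)<50)];print(len(Q),cv2.minEnclosingCircle(Q[:,:2].astype(np.float32)))"
```

```text
time: 22.77
tool_pos: [587.9, -194.0, 54.7]
tcp_rot: [177.9, -75.2, 62.2]
ft_force: [0.3, -0.8, -0.4]
finger_gap: 85.4
grip_force: 0.0
time: 23.43
tool_pos: [585.8, -193.2, 261.1]
tcp_rot: [177.9, -75.2, 62.3]
ft_force: [-0.1, 0.0, 0.7]
finger_gap: 85.5
grip_force: 0.0
t 23.43 tcp [ 585.8 -193.2  261.1] [177.9 -75.2  62.3] q [-53.6  26.8  89.1  65.7 103.7 -32.6] F [-0.1  0.   0.7] gap 85.5 grip 0.0
rotvec tool deg [-33.67 -69.83  44.64] then shift [-113.8  192.9   11.1]
84 ((589.1168212890625, -193.30569458007812), 34.92643356323242)
```

```bash

python3 -m handwheel '[[0,0,0,-2.59,-5.37,3.43,0.0854],[0,0,0,-2.59,-5.37,3.43,0.0854],[0,0,0,-2.59,-5.37,3.43,0.0854],[0,0,0,-2.59,-5.37,3.43,0.0854],[0,0,0,-2.59,-5.37,3.43,0.0854],[0,0,0,-2.59,-5.37,3.43,0.0854],[0,0,0,-2.59,-5.37,3.43,0.0854],[0,0,0,-2.59,-5.37,3.43,0.0854]]' >/dev/null
python3 -m handwheel '[[0,0,0,-2.59,-5.37,3.43,0.0854],[0,0,0,-2.59,-5.37,3.43,0.0854],[0,0,0,-2.59,-5.37,3.43,0.0854],[0,0,0,-2.59,-5.37,3.43,0.0854],[0,0,0,-2.59,-5.37,3.43,0.0854],[0,0,0,0,0,0,0.0854]]'
python3 -m handwheel '[[-0.018,0.0275,0,0,0,0,0.0854],[-0.018,0.0275,0,0,0,0,0.0854],[-0.018,0.0275,0,0,0,0,0.0854],[-0.018,0.0275,0,0,0,0,0.0854],[-0.018,0.0275,0,0,0,0,0.0854],[-0.018,0.0275,0,0,0,0,0.0854],[-0.018,0.0275,0,0,0,0,0.0854],[0,0,0,0,0,0,0.0854]]'
cat >> h.py <<'E'
def box(name,x,y,zl=20,zh=40,rad=60):
    X=cloud(name).reshape(-1,3); P=X[(X[:,2]>zl)&(X[:,2]<zh)&(np.hypot(X[:,0]-x,X[:,1]-y)<rad)]
    if len(P)<20: print("few",len(P)); return
    (a,b),(w,h),g=cv2.minAreaRect(P[:,:2].astype(np.float32)); g=g if w>h else g+90; g=(g+90)%180-90
    print("box at",round(a,1),round(b,1),"size",round(max(w,h),1),round(min(w,h),1),"long axis az",round(g,1),"z",round(np.median(P[:,2]),1)); return a,b,g
E
python3 - <<'E'
from h import *
st(); snap("wrist","w3"); snap("top","top8")
for n in("w3","top8"): box(n,558,-410); box(n,432,-354)
E
```

```text
time: 24.65
tool_pos: [587.4, -191.2, 259.5]
tcp_rot: [179.9, 0.2, 8.0]
ft_force: [0.5, 0.2, 0.2]
finger_gap: 85.4
grip_force: 0.0
time: 25.32
tool_pos: [484.6, -406.8, 259.0]
tcp_rot: [179.9, -0.1, 7.8]
ft_force: [0.2, -0.1, 0.3]
finger_gap: 85.3
grip_force: 0.0
t 25.32 tcp [ 484.6 -406.8  259. ] [ 1.799e+02 -1.000e-01  7.800e+00] q [-44.7  12.2  79.1   0.   88.6  37.5] F [ 0.2 -0.1  0.3] gap 85.3 grip 0.0
box at 558.9 -410.8 size 62.2 35.9 long axis az 7.6 z 28.9
box at 433.1 -354.8 size 64.1 36.5 long axis az -35.8 z 28.8
box at 558.1 -410.0 size 63.4 38.4 long axis az 7.5 z 29.0
box at 432.0 -354.3 size 63.0 38.2 long axis az -37.5 z 29.0
```

```bash

python3 -m handwheel '[[0.0243,0.0046,0.03,0,0,0.2,0.0854],[0.0243,0.0046,0.03,0,0,0,0.0854],[0.0243,0.0046,0.03,0,0,0,0.0854],[0,0,0.04,0,0,0,0.0854],[0,0,0.04,0,0,0,0.0854],[0,0,0.03,0,0,0,0.0854],[0,0,0.02,0,0,0,0.0854],[0,0,0,0,0,0,0.0854]]' 30
python3 -c "
from h import *
to(558.5,-410.5,24)"
```

```text
time: 26.08
tool_pos: [559.5, -400.8, 32.5]
tcp_rot: [-179.5, 0.3, 8.0]
ft_force: [-0.4, 0.5, -1.1]
finger_gap: 86.0
grip_force: 0.0
t 26.08 tcp [ 559.5 -400.8   32.5] [-179.5    0.3    8. ] q [-39.9  31.7  79.    0.1  69.8  42.1] F [-0.4  0.5 -1.1] gap 86.0 grip 0.0
tool shift mm [-2.3  9.6  8.5]
```

```bash

python3 -m handwheel '[[-0.0023,0.0096,0,0,0,0,0.0854],[0,0,0.0085,0,0,0,0.0854],[0,0,0,0,0,0,0],[0,0,0,0,0,0,0],[0,0,0,0,0,0,0],[0,0,0,0,0,0,0],[0,0,0,0,0,0,0],[0,0,0,0,0,0,0]]' 30
python3 -m handwheel '[[0,0,-0.03,0,0,0,0],[0,0,-0.04,0,0,0,0],[0,0,-0.04,0,0,0,0],[0,0,-0.04,0,0,0,0],[0,0,0,0,0,0,0],[0,0,0,0,0,0,0]]' 30
python3 -c "
from h import *
to(592,132,180,0.5)"
```

```text
time: 26.75
tool_pos: [562.2, -415.6, 32.6]
tcp_rot: [179.9, -0.1, 7.8]
ft_force: [-0.4, 0.1, 5.0]
finger_gap: 35.5
grip_force: 31.6
time: 27.25
tool_pos: [563.3, -416.6, 186.3]
tcp_rot: [179.6, -0.4, 7.8]
ft_force: [0.1, 0.4, -1.0]
finger_gap: 34.9
grip_force: 30.9
t 27.25 tcp [ 563.3 -416.6  186.3] [179.6  -0.4   7.8] q [-40.7  24.4  71.9   0.   83.2  41.5] F [ 0.1  0.4 -1. ] gap 34.9 grip 30.9
turn about tool z: 7.34
tool shift mm [  33.5 -548.4    6.3]
```

```bash

python3 -m handwheel '[[0,0,0,0,0,3.67,0],[0,0,0,0,0,3.67,0],[0.0024,-0.036,0,0,0,0,0],[0.0024,-0.036,0,0,0,0,0],[0.0024,-0.036,0,0,0,0,0],[0.0024,-0.036,0,0,0,0,0],[0.0024,-0.036,0,0,0,0,0],[0.0024,-0.036,0,0,0,0,0]]' 30 >/dev/null
python3 -m handwheel '[[0.0024,-0.036,0,0,0,0,0],[0.0024,-0.036,0,0,0,0,0],[0.0024,-0.036,0,0,0,0,0],[0.0024,-0.036,0,0,0,0,0],[0.0024,-0.036,0,0,0,0,0],[0.0024,-0.036,0,0,0,0,0],[0.0024,-0.036,0,0,0,0,0],[0.0024,-0.036,0,0,0,0,0]]' 30 >/dev/null
python3 -m handwheel '[[0,-0.036,0,0,0,0,0],[0,0,0,0,0,0,0],[0,0,0,0,0,0,0],[0,0,0,0,0,0,0],[0,0,0,0,0,0,0],[0,0,0,0,0,0,0]]' 30
python3 -c "
from h import *
to(592,134,80,0.5)
snap('top','top9')
box('top9',432,-354)"
```

```text
time: 29.08
tool_pos: [590.2, 123.8, 180.6]
tcp_rot: [180.0, -0.0, 0.4]
ft_force: [0.2, -0.7, -0.9]
finger_gap: 35.2
grip_force: 30.9
t 29.08 tcp [590.2 123.8 180.6] [180.   -0.    0.4] q [ 7.  10.3 89.5 -0.  80.2 96.6] F [ 0.2 -0.7 -0.9] gap 35.2 grip 30.9
turn about tool z: -0.1
tool shift mm [  1.9 -10.2 100.6]
box at 432.5 -353.7 size 63.6 37.0 long axis az -35.9 z 29.4
```

```bash

python3 -m handwheel '[[0.0019,-0.0102,0,0,0,0,0],[0,0,0.03,0,0,0,0],[0,0,0.03,0,0,0,0],[0,0,0.03,0,0,0,0],[0,0,0.015,0,0,0,0],[0,0,0,0,0,0,0],[0,0,0,0,0,0,0],[0,0,0,0,0,0,0]]' 30
for i in 1 2 3 4 5; do python3 -m handwheel '[[0,0,0.0015,0,0,0,0],[0,0,0,0,0,0,0],[0,0,0,0,0,0,0]]' 30 | grep -E "pos|ft_"; done
```

```text
time: 29.8
tool_pos: [593.5, 135.6, 77.9]
tcp_rot: [-180.0, -0.2, 0.5]
ft_force: [0.6, 0.5, -0.2]
finger_gap: 35.2
grip_force: 30.9
tool_pos: [593.2, 135.5, 76.1]
ft_force: [-0.4, -0.1, -0.8]
tool_pos: [592.3, 135.3, 73.3]
ft_force: [-0.5, -0.9, -1.3]
tool_pos: [592.1, 135.3, 71.5]
ft_force: [-1.4, -0.2, -1.3]
tool_pos: [592.2, 135.3, 70.0]
ft_force: [0.1, -0.6, -1.4]
tool_pos: [592.2, 135.3, 68.6]
ft_force: [-1.5, -1.3, -0.9]
```

```bash

for i in 1 2 3 4 5 6 7; do python3 -m handwheel '[[0,0,0.0013,0,0,0,0],[0,0,0,0,0,0,0],[0,0,0,0,0,0,0]]' 30 | grep -E "pos|ft_"; done
```

```text
tool_pos: [592.2, 135.3, 67.3]
ft_force: [0.6, -0.3, -0.9]
tool_pos: [592.2, 135.3, 66.0]
ft_force: [-0.8, -0.3, -1.3]
tool_pos: [592.2, 135.3, 64.6]
ft_force: [0.9, 0.4, -0.5]
tool_pos: [592.2, 135.3, 63.3]
ft_force: [-0.3, -0.3, -0.5]
tool_pos: [592.6, 135.4, 62.6]
ft_force: [-0.4, -0.3, 2.7]
tool_pos: [592.7, 135.4, 62.5]
ft_force: [-6.1, -0.2, 12.2]
tool_pos: [592.8, 135.5, 62.5]
ft_force: [-12.6, -0.7, 22.5]
```

```bash

python3 -m handwheel '[[0,0,-0.002,0,0,0,0],[0,0,0,0,0,0,0.055],[0,0,0,0,0,0,0.055],[0,0,0,0,0,0,0.055],[0,0,0,0,0,0,0.055],[0,0,-0.02,0,0,0,0.055],[0,0,-0.03,0,0,0,0.055],[0,0,-0.04,0,0,0,0.055]]'
python3 -m handwheel '[[0,0,-0.04,0,0,0,0.0854],[0,0,0,0,0,6.07,0.0854],[0,0,0,0,0,6.07,0.0854],[0,0,0,0,0,6.07,0.0854],[0,0,0,0,0,6.07,0.0854],[0,0,0,0,0,6.07,0.0854],[0,0,0,0,0,6.07,0.0854],[0,0,0,0,0,0,0.0854]]'
python3 -c "
from h import *
snap('wrist','w4'); snap('top','top10'); box('top10',592,135,50,72); box('top10',432,-354)
to(432.7,-354.3,190,-35.9)"
```

```text
time: 33.47
tool_pos: [589.5, 135.0, 148.3]
tcp_rot: [179.9, 0.4, 0.5]
ft_force: [1.2, 0.4, -0.7]
finger_gap: 54.8
grip_force: 0.0
time: 34.13
tool_pos: [592.0, 135.3, 190.9]
tcp_rot: [180.0, -0.0, -36.2]
ft_force: [-0.6, 0.2, 0.8]
finger_gap: 85.6
grip_force: 0.0
box at 583.2 111.6 size 89.4 29.6 long axis az -56.8 z 59.9
box at 432.4 -354.5 size 63.7 37.7 long axis az -36.2 z 29.4
t 34.23 tcp [592.1 135.3 191.1] [180.   -0.  -35.7] q [  8.1  10.5  88.2  -0.   81.3 133.8] F [-1.2  0.8  0.2] gap 85.4 grip 0.0
turn about tool z: 0.17
tool shift mm [158.  490.    1.1]
```

```bash

python3 -m handwheel '[[0.0113,0.035,0,0,0,0,0.0854],[0.0113,0.035,0,0,0,0,0.0854],[0.0113,0.035,0,0,0,0,0.0854],[0.0113,0.035,0,0,0,0,0.0854],[0.0113,0.035,0,0,0,0,0.0854],[0.0113,0.035,0,0,0,0,0.0854],[0.0113,0.035,0,0,0,0,0.0854],[0.0113,0.035,0,0,0,0,0.0854]]' >/dev/null
python3 -m handwheel '[[0.0113,0.035,0,0,0,0,0.0854],[0.0113,0.035,0,0,0,0,0.0854],[0.0113,0.035,0,0,0,0,0.0854],[0.0113,0.035,0,0,0,0,0.0854],[0.0113,0.035,0,0,0,0,0.0854],[0,0,0,0,0,0,0.0854],[0,0,0,0,0,0,0.0854],[0,0,0,0,0,0,0.0854]]'
python3 -c "
from h import *
to(432.7,-354.3,24,-35.9)
s=r.sense();snap('wrist','w5'); box('w5',432,-354)
z=np.load('/tmp/w4.npz')
X=cloud('w4').reshape(-1,3);P=X[(X[:,2]>52)&(X[:,2]<66)&(abs(X[:,0]-592)<60)&(X[:,1]>100)&(X[:,1]<180)];print(len(P),P.mean(0) if len(P) else 0, cv2.minAreaRect(P[:,:2].astype(np.float32)) if len(P) else 0)"
```

```text
time: 35.57
tool_pos: [444.1, -319.0, 191.3]
tcp_rot: [-179.9, -0.0, -35.9]
ft_force: [0.0, 0.4, 0.2]
finger_gap: 84.9
grip_force: 0.0
t 35.57 tcp [ 444.1 -319.   191.3] [-179.9   -0.   -35.9] q [-41.1   1.2  98.    0.1  80.7  84.8] F [0.  0.4 0.2] gap 84.9 grip 0.0
turn about tool z: 0.04
tool shift mm [ 11.5  35.3 167.3]
box at 432.4 -354.8 size 63.9 36.5 long axis az -36.0 z 28.9
2862 [591.40841954 133.41615327  58.80713625] ((589.6688232421875, 134.17013549804688), (64.44248962402344, 36.748634338378906), 0.06599008291959763)
```

```bash

python3 -m handwheel '[[0.0113,0.0353,0,0,0,0,0.0854],[0,0,0.04,0,0,0,0.0854],[0,0,0.04,0,0,0,0.0854],[0,0,0.035,0,0,0,0.0854],[0,0,0.03,0,0,0,0.0854],[0,0,0,0,0,0,0.0854],[0,0,0,0,0,0,0.0854],[0,0,0,0,0,0,0.0854]]'
python3 -c "
from h import *
to(432.4,-354.6,24,-35.9)"
```

```text
time: 36.28
tool_pos: [434.2, -354.6, 48.6]
tcp_rot: [-180.0, -0.2, -35.8]
ft_force: [0.8, -0.3, 0.8]
finger_gap: 85.1
grip_force: 0.0
t 36.28 tcp [ 434.2 -354.6   48.6] [-180.    -0.2  -35.8] q [-44.5  12.3 102.1   0.   65.5  81.3] F [ 0.8 -0.3  0.8] gap 85.1 grip 0.0
turn about tool z: 0.08
tool shift mm [-1.4  1.1 24.6]
```

```bash

python3 -m handwheel '[[-0.0014,0.001,0.012,0,0,0,0.0854],[0,0,0.01,0,0,0,0.0854],[0,0,0,0,0,0,0],[0,0,0,0,0,0,0],[0,0,0,0,0,0,0],[0,0,0,0,0,0,0],[0,0,0,0,0,0,0],[0,0,0,0,0,0,0]]' 30
python3 -m handwheel '[[0,0,-0.03,0,0,0,0],[0,0,-0.04,0,0,0,0],[0,0,-0.04,0,0,0,0],[0,0,-0.04,0,0,0,0],[0,0,0,0,0,-6,0],[0,0,0,0,0,-6,0],[0,0,0,0,0,-6,0],[0,0,0,0,0,-6,0]]' 30
python3 -m handwheel '[[0,0,0,0,0,-6,0],[0,0,0,0,0,-6.3,0],[0,0,0,0,0,0,0],[0,0,0,0,0,0,0],[0,0,0,0,0,0,0]]' 30
python3 -c "
from h import *
to(590,200,180,0.5)"
```

```text
time: 36.95
tool_pos: [431.4, -355.0, 25.2]
tcp_rot: [-180.0, -0.1, -35.9]
ft_force: [-0.5, -0.3, 2.4]
finger_gap: 35.7
grip_force: 31.4
time: 37.62
tool_pos: [430.8, -354.4, 174.8]
tcp_rot: [180.0, -0.1, -11.6]
ft_force: [-0.4, -0.0, -2.1]
finger_gap: 35.4
grip_force: 31.0
time: 38.03
tool_pos: [430.8, -354.4, 174.4]
tcp_rot: [180.0, -0.0, 0.2]
ft_force: [0.2, 0.2, -1.1]
finger_gap: 35.6
grip_force: 31.0
t 38.03 tcp [ 430.8 -354.4  174.4] [180.   -0.    0.2] q [-44.7   3.7  97.3   0.   79.   45.1] F [ 0.2  0.2 -1.1] gap 35.6 grip 31.0
turn about tool z: -0.34
tool shift mm [ 164.1 -553.    -5.6]
```

```bash

python3 -m handwheel '[[0.0103,-0.0345,-0.001,0,0,-0.3,0],[0.0103,-0.0345,-0.001,0,0,0,0],[0.0103,-0.0345,-0.001,0,0,0,0],[0.0103,-0.0345,-0.001,0,0,0,0],[0.0103,-0.0345,-0.001,0,0,0,0],[0.0103,-0.0345,0,0,0,0,0],[0.0103,-0.0345,0,0,0,0,0],[0.0103,-0.0345,0,0,0,0,0]]' 30 >/dev/null
python3 -m handwheel '[[0.0103,-0.0345,0,0,0,0,0],[0.0103,-0.0345,0,0,0,0,0],[0.0103,-0.0345,0,0,0,0,0],[0.0103,-0.0345,0,0,0,0,0],[0.0103,-0.0345,0,0,0,0,0],[0.0103,-0.0345,0,0,0,0,0],[0.0103,-0.0345,0,0,0,0,0],[0.0103,-0.0345,0,0,0,0,0]]' 30 >/dev/null
python3 -m handwheel '[[0,0,0,0,0,0,0],[0,0,0,0,0,0,0],[0,0,0,0,0,0,0],[0,0,0,0,0,0,0]]' 30
python3 -c "
from h import *
to(590,198,64,0.5)"
```

```text
time: 39.7
tool_pos: [589.2, 198.4, 179.4]
tcp_rot: [180.0, -0.0, 0.6]
ft_force: [0.2, -0.8, -1.0]
finger_gap: 35.4
grip_force: 31.1
t 39.7 tcp [589.2 198.4 179.4] [180.   -0.    0.6] q [ 1.390e+01  1.310e+01  8.640e+01 -1.000e-01  8.050e+01  1.034e+02] F [ 0.2 -0.8 -1. ] gap 35.4 grip 31.1
turn about tool z: 0.06
tool shift mm [  0.8   0.4 115.4]
```

```bash

python3 -m handwheel '[[0,0.0045,0.03,0,0,0,0],[0,0,0.03,0,0,0,0],[0,0,0.03,0,0,0,0],[0,0,0.025,0,0,0,0],[0,0,0,0,0,0,0],[0,0,0,0,0,0,0],[0,0,0,0,0,0,0]]' 30
for i in 1 2 3 4 5 6 7; do python3 -m handwheel '[[0,0,0.0013,0,0,0,0],[0,0,0,0,0,0,0],[0,0,0,0,0,0,0]]' 30 | grep -E "pos|ft_"; done
```

```text
time: 40.28
tool_pos: [590.7, 194.3, 66.6]
tcp_rot: [-180.0, -0.2, 0.6]
ft_force: [1.1, 0.6, -0.5]
finger_gap: 35.4
grip_force: 31.1
tool_pos: [590.7, 195.1, 65.1]
ft_force: [0.2, 0.2, -0.7]
tool_pos: [589.5, 194.9, 62.1]
ft_force: [-0.2, -0.4, -0.5]
tool_pos: [589.4, 194.8, 60.4]
ft_force: [0.3, -0.2, -1.5]
tool_pos: [589.4, 194.8, 59.1]
ft_force: [-0.2, 0.0, -1.7]
tool_pos: [589.4, 194.8, 57.9]
ft_force: [0.5, -0.9, -1.2]
tool_pos: [589.5, 194.8, 56.6]
ft_force: [-0.2, -0.2, -1.2]
tool_pos: [589.5, 194.8, 55.4]
ft_force: [-0.3, -0.1, -0.5]
```

```bash

python3 -m handwheel '[[0,0,0.0007,0,0,0,0],[0,0,0,0,0,0,0.046],[0,0,0,0,0,0,0.046],[0,0,0,0,0,0,0.046],[0,0,0,0,0,0,0.046],[0,0,-0.02,0,0,0,0.046],[0,0,-0.03,0,0,0,0.046],[0,0,-0.04,0,0,0,0.05]]'
python3 -m handwheel '[[0,0,-0.04,0,0,0,0.0854],[-0.03,0.028,0,0,0,0,0.0854],[-0.03,0.028,0,0,0,0,0.0854],[-0.03,0.028,-0.01,0,0,0,0.0854],[0,0,-0.03,0,0,0,0.0854],[0,0,0,0,0,0,0.0854],[0,0,0,0,0,0,0.0854],[0,0,0,0,0,0,0.0854]]'
python3 - <<'E'
from h import *
im,_=snap('wrist','w6'); snap('top','top11')
X=cloud('w6').reshape(-1,3)
def rc(n,m):
    P=X[m]; print(n,len(P),np.round(np.median(P,0),1),cv2.minAreaRect(P[:,:2].astype(np.float32)))
x,y,z=X.T
rc("A",(z>52)&(z<66)&(abs(x-590)<60)&(y>110)&(y<160)); rc("B",(z>52)&(z<66)&(abs(x-590)<60)&(y>168)&(y<225))
rc("handle",(z>115)&(z<135)&(abs(x-500)<50)&(abs(y-107)<60))
to(499.5,107,110,0.5)
E
```

```text
time: 42.7
tool_pos: [586.9, 194.2, 142.0]
tcp_rot: [179.9, 0.3, 0.7]
ft_force: [0.5, 0.9, 0.1]
finger_gap: 50.1
grip_force: 0.0
time: 43.37
tool_pos: [501.0, 110.2, 225.0]
tcp_rot: [180.0, -0.1, 0.7]
ft_force: [0.4, 1.0, 0.0]
finger_gap: 85.7
grip_force: 0.0
A 3013 [591.4 134.   59. ] ((589.661376953125, 134.38819885253906), (63.16899490356445, 36.36015319824219), 0.38784530758857727)
B 3079 [591.8 194.2  59. ] ((590.234619140625, 195.07644653320312), (62.49423599243164, 36.90317916870117), 0.6645346283912659)
handle 1056 [501.3 106.1 124.5] ((499.3242492675781, 105.7436752319336), (33.80931091308594, 19.755258560180664), 0.4775317311286926)
t 43.47 tcp [500.8 110.4 224. ] [180.   -0.    0.7] q [  6.7  -5.4 101.   -0.   84.3  96. ] F [ 0.8 -0.  -0.3] gap 85.5 grip 0.0
turn about tool z: 0.19
tool shift mm [ -1.3   3.4 114. ]
```

View pics/w6.png

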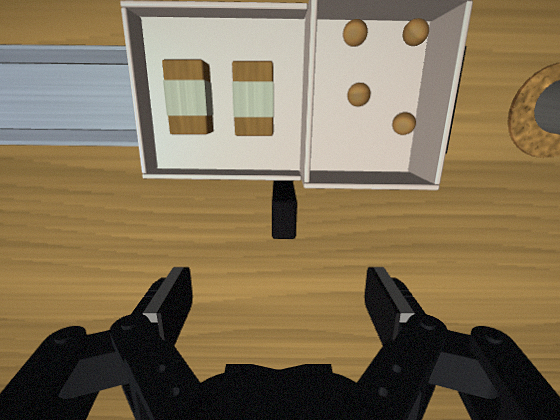

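Both boxes lie flat in the compartment at (188,97) and (253,98), and four beads are in the bin. Grasping the handle and pushing the tray towards the window.

```bash

python3 -m handwheel '[[-0.0013,0.0038,0,0,0,0.2,0.0854],[0,0,0.04,0,0,0,0.0854],[0,0,0.04,0,0,0,0.0854],[0,0,0.03,0,0,0,0.0854],[0,0,0,0,0,0,0.0854],[0,0,0,0,0,0,0.0854],[0,0,0,0,0,0,0],[0,0,0,0,0,0,0]]' 40
python3 -m handwheel '[[0,0,0,0,0,0,0],[0,0,0,0,0,0,0],[0,0,0,0,0,0,0],[0,0,0,0,0,0,0],[0,0,0,0,0,0,0],[0,0,0,0,0,0,0]]' 40
```

```text
time: 44.13
tool_pos: [501.6, 106.6, 117.4]
tcp_rot: [-180.0, -0.3, 0.5]
ft_force: [0.9, 1.0, -0.4]
finger_gap: 63.8
grip_force: 0.0
time: 44.63
tool_pos: [500.4, 106.4, 115.8]
tcp_rot: [180.0, -0.2, 0.4]
ft_force: [-1.3, 0.2, 5.7]
finger_gap: 19.5
grip_force: 39.9
```

```bash

python3 -m handwheel '[[0,-0.002,0,0,0,0,0],[0,-0.004,0,0,0,0,0],[0,-0.008,0,0,0,0,0],[0,-0.012,0,0,0,0,0],[0,-0.014,0,0,0,0,0],[0,-0.014,0,0,0,0,0],[0,-0.014,0,0,0,0,0],[0,-0.014,0,0,0,0,0]]' 40
python3 -m handwheel '[[0,-0.014,0,0,0,0,0],[0,-0.014,0,0,0,0,0],[0,-0.014,0,0,0,0,0],[0,-0.014,0,0,0,0,0],[0,-0.014,0,0,0,0,0],[0,-0.014,0,0,0,0,0],[0,-0.014,0,0,0,0,0],[0,-0.012,0,0,0,0,0]]' 40
python3 -m handwheel '[[0,-0.01,0,0,0,0,0],[0,-0.008,0,0,0,0,0],[0,-0.006,0,0,0,0,0],[0,-0.003,0,0,0,0,0],[0,0,0,0,0,0,0],[0,0,0,0,0,0,0]]' 40
```

```text
time: 45.3
tool_pos: [500.5, 188.8, 115.8]
tcp_rot: [180.0, -0.3, 0.4]
ft_force: [5.6, -2.2, 1.8]
finger_gap: 19.2
grip_force: 39.4
time: 45.97
tool_pos: [500.7, 299.1, 115.9]
tcp_rot: [-180.0, -0.4, 0.4]
ft_force: [11.9, -1.2, -0.9]
finger_gap: 19.6
grip_force: 39.5
time: 46.47
tool_pos: [500.8, 325.9, 115.9]
tcp_rot: [-179.9, -0.4, 0.4]
ft_force: [12.4, 1.8, -2.7]
finger_gap: 19.6
grip_force: 40.0
```

```bash

python3 -m handwheel '[[0.001,-0.0005,0,0,0,0,0],[0,0,0,0,0,0,0.045],[0,0,0,0,0,0,0.045],[0,0,0,0,0,0,0.045],[0,0,0,0,0,0,0.05],[0,0,0,0,0,0,0.05],[0,0,-0.02,0,0,0,0.05],[0,0,-0.04,0,0,0,0.0854]]'
python3 -m handwheel '[[0,0,-0.04,0,0,0,0.0854],[0,0,-0.04,0,0,0,0.0854],[0,0,0,0,0,0,0.0854],[0,0,0,0,0,0,0.0854],[0,0,0,0,0,0,0.0854]]'
python3 - <<'E'
from h import *
im,_=snap('wrist','w7'); im2,_=snap('top','top12')
x,y,z=(X:=cloud('w7').reshape(-1,3)).T
def rc(n,m):
    P=X[m]; print(n,len(P),np.round(np.median(P,0),1),cv2.minAreaRect(P[:,:2].astype(np.float32)))
rc("A",(z>52)&(z<66)&(abs(x-590)<60)&(y>330)&(y<380)); rc("B",(z>52)&(z<66)&(abs(x-590)<60)&(y>388)&(y<445))
rc("handle",(z>115)&(z<135)&(abs(x-500)<50)&(abs(y-327)<60))
T=cloud('top12').reshape(-1,3); Q=T[(T[:,2]>88)&(T[:,2]<112)&(abs(T[:,0]-585)<50)&(abs(T[:,1]+191)<50)]; print("cup",cv2.minEnclosingCircle(Q[:,:2].astype(np.float32)),np.median(Q,0))
a=cv2.resize(im2[150:260,110:390],(800,314),interpolation=cv2.INTER_CUBIC); b=cv2.resize(im[:210],(720,270)); b=cv2.copyMakeBorder(b,0,0,0,80,cv2.BORDER_CONSTANT); cv2.imwrite("pics/fin.png",np.vstack([a,b]))
E
```

```text
time: 47.13
tool_pos: [495.0, 324.0, 168.6]
tcp_rot: [179.7, 0.5, 0.5]
ft_force: [-0.2, 0.3, -0.3]
finger_gap: 60.7
grip_force: 0.0
time: 47.55
tool_pos: [498.6, 325.9, 254.4]
tcp_rot: [180.0, -0.1, 0.5]
ft_force: [-0.1, 1.3, -0.9]
finger_gap: 85.2
grip_force: 0.0
A 2490 [591.8 354.2  59. ] ((590.4472045898438, 354.40093994140625), (62.59263610839844, 36.49055480957031), 0.389911949634552)
B 2568 [592.4 414.6  59. ] ((590.908935546875, 415.39453125), (62.5173454284668, 37.10052490234375), 0.012273317202925682)
handle 833 [501.7 325.8 124.5] ((500.0137023925781, 325.81304931640625), (32.97821044921875, 19.357011795043945), 0.3264215290546417)
cup ((589.2826538085938, -193.46963500976562), 34.92721939086914) [ 591.15192281 -201.64470134   98.57435066]
```

View pics/fin.png

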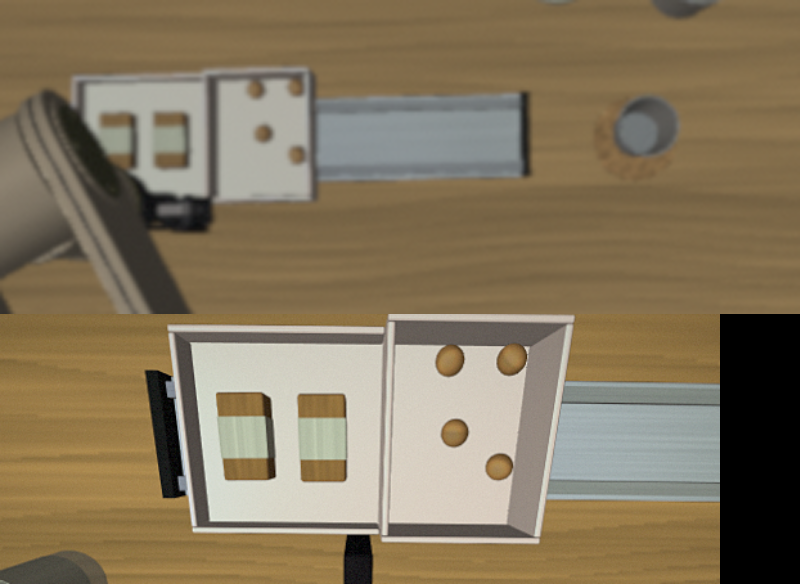

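```bash
python3 -c "
from bench import r
print(r.hand_in())"
```

```text
the job is handed in; nothing more can be done
None
```

The job is handed in, though `hand_in()` returned no verdict: by the last camera check the tray sits at the window stop with all four beads in the bin and both boxes flat in the compartment, and the empty cup stands upright on its coaster about 6 mm off centre.

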